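# Let down the red parking-brake lever

### The job

Two rebuilt parking-brake levers stand on the bench, both pulled up and locked. Release the red one so that it can be fitted to the car: squeeze the red button in the side of its grip and, keeping it pressed, swing the lever down until it lies fully down, then let go. Leave the blue lever pulled up.

Things in the scene. Friction and masses are not known exactly. Their poses are not given: they have to be found in the camera images.
- red_lever (a joint): red parking-brake lever: angle above level, rad; 0 fully down on its stop, 0.66 to 0.76 at the start, 0.8 upper stop. Level pivot 80 mm above the bench in a fixed steel mount (plate 170x90 mm). A sprung pin locks it: it goes down only with the button in, and catches again near 0.4 if the button is let out there. Button in: light friction (0.4 N m); it stays where left.
- red_grip (a point): centre of the red lever's black grip, beside the button's middle, 170 mm from the pivot. Axes turn with the lever: -x to its free end (roughly to the robot), +x to the pivot, y level, -y to the button's side, z its upper side. Grip 26 mm wide (y), 28 high, from 105 to 195 mm from the pivot; red bar 14 mm wide before it.
- red_button (a joint): travel of the red release button, m: 0 out, 0.0065 fully in, lever free from about 0.0045. A red pad 40 mm long, 18 high in the grip's -y face (its right side seen from the robot) beside red_grip, 7 mm proud (33 mm over grip and button). Pressed along +y; spring 3.5 to 8 N. Fingers closed from above across grip and button press it.
- blue_lever (a joint): the same angle of the other lever, alike in build and size but with blue bar and blue button; 0.66 to 0.76 at the start; to be left up. The two levers stand side by side, 0.2 to 0.35 m apart; which one is left or right varies.

How it is judged:
By the outcome, as a careful person would: the job done as asked, in the order asked, and still so for the second after the job is handed in, with the robot touching nothing.
It also fails if it takes over 32 s, if anything falls off the work surface, if the arm or the gripper's body presses on something with over 40 N, if the wrist force passes 120 N, or if a joint passes its speed limit or range.

### The arm

A 6-joint arm with a two-finger parallel gripper is mounted at the origin on the work surface; the furniture and walls round the work are solid. World frame = base frame: x ahead of the robot, y to its left, z up, the work surface at z = 0. Lengths are in mm, angles in rad, forces in N, time in s.
With the tool pointing down it reaches from about 275 to 750 mm from the base axis. Payload 10.2 kg.
Tool frame: the origin (TCP) lies midway between the tips of the shut fingers; the grasp point (between the pads) lies 19 mm behind it; z points along the fingers, y is the line along which they close (so a half turn about z gives the same grasp; the last joint's range is limited). The gripper opens to 85 mm and grips with 20 to 120 N. Pads are 22 mm wide; open, the fingers measure 114 mm over their backs; the gripper's body (76 mm by 85 mm) begins 54 mm behind the grasp point. The pads swing forward as they close: fully open they stand 13 mm farther back than shut.
Start: joints at [-1.547, 0.313, 1.498, -0, 1.331, -0.223], TCP at [128.245, -509.101, 231.294] pointing down, gripper open.
Joint ranges: [-2.94, 2.94], [-0.97, 2.17], [0.19, 2.56], [-1.23, 4.37], [0.02, 3.11], [-2.88, 2.88]. Speed limits (rad/s): [2.39, 2.39, 3.01, 3.14, 3.14, 3.14].

### API

Orientations are given as a unit quaternion [w, x, y, z].
In Python, from rig import sense, capture, finish_job, find_in, place_of gives the robot as it stands. The module is installed in compiled form; this text tells all that it offers.
- The arm moves only by the shell command python3 -m jog 'ROWS' [FORCE]. ROWS is JSON, a list of rows, each an object of numbers: "tx", "ty", "tz": the shift along the tool's x, y, z in mm; "ax", "ay", "az": the turn, a rotation vector about the tool's x, y, z in rad; "jaw": the closure, from -1 (fully open) to 1 (shut), so that 0 is half open. In form: [{"tx": .., "ty": .., "tz": .., "ax": .., "ay": .., "az": .., "jaw": ..}, ...]. A call has 1 to 5 rows; each row shifts and turns the commanded pose from where the row before left it, along the tool's axes as they then stand; what a row does not reach is not made up. A row lasts 1/8 s, in which the tool goes at most 62.5 mm and 10.7 degrees, less where a joint would pass 70% of its speed; a pose out of reach is approached as far as the arm can. A call with a gripper value outside its range is refused whole. The fingers move at their own pace and stop on an object; FORCE is the grip in N (left out, the last holds). Time passes only in rows, so rows that do not move let the fingers close. It gives the time, the measured TCP pose, the force, the opening and the grip force at its end, in the units of the state.
- sense(): the state, without advancing time (a new reading comes with each control period).
- capture(name): name is "scene" or "top"; returns a dict with "color" (480x640x3 uint8, red, green, blue), "depth" (480x640 float32, mm along the optical axis (not along the pixel's ray), 0 where there is no reading), "fx", "fy", "cx", "cy" (pixels), "k1" (the pictures are not rectified: a ray, as slopes to the right and down, at radius r is drawn at 1 + k1 r^2 times it, then the intrinsics apply), "camera_from_world" (4x4, takes a point from world to camera coordinates). Camera axes: x right, y up, looking along -z (the intrinsics and any distortion apply to the point x, -y, -z); pixel columns grow to the right and rows downward; lengths in mm; the calibration is good to about 2 mm. A picture is of the moment at which its call begins.
- finish_job(): hands the job in; it is judged then, once.
Trained networks look in the newest picture that a camera, given by its name, has taken for a name from the list of things; names that differ only in an ending like _2 or _b are one class to them, and where a whole thing is asked for, a point or a joint stands for the part that bears it (a point fixed in the world has none). Each returns a list of dicts, best first, with "conf" (0 to 1); they miss things now and then, are a little off and sometimes report something else, mostly with a low value. They report only what shows in the picture. A call takes as long as a camera call.
- find_in(query, camera): "centre" ([column, row] in pixels, amid what is visible of it).
- place_of(query, camera): "centre" ([column, row] in pixels: a listed point, or the origin of a listed thing).
The state is a dict: "time_s": time; "joints": joint angles; "dq": joint speeds; "tau": joint torques, N m; "eef_pos": TCP position; "ee_rot": TCP orientation; "force": force on the tool from outside, world axes, zero at the start; "wrist_torque": the same for the moment, N m; "grip_width": opening from 0.0 (shut) to 1.0 (fully open); "grip_force": force on a finger pad.
Only numpy, scipy, OpenCV 4.12 (cv2) and the standard library are available. Lean on these libraries where they do the work, as an engineer would, in place of code of your own. Each camera call takes 0.05 s, during which the arm holds its last target. There are 200 camera calls.

## Working session

There is one attempt and no reset: what is moved stays moved. The work goes in short steps, Python scripts to look and compute and a shell command to move; the robot and the scene stay as the last step left them, time stands still between calls to the robot, and variables do not carry over. Pictures are saved under pics/ and viewed, at most 10 in all, crops included, and the job is handed in when it is done.

```bash
mkdir -p pics
cat > h.py <<'E'
import numpy as np, cv2
from rig import sense, capture, finish_job, find_in, place_of
def world(c,u,v,d):
    # pixel arrays + depth -> world
    x=(np.asarray(u,float)-c["cx"])/c["fx"]; y=(np.asarray(v,float)-c["cy"])/c["fy"]
    X,Y=x.copy(),y.copy()
    for _ in range(8):
        s=1+c["k1"]*(X*X+Y*Y); X,Y=x/s,y/s
    P=np.stack([X*d,-Y*d,-np.asarray(d,float),np.ones_like(X*d)],-1)
    return (P@np.linalg.inv(c["camera_from_world"]).T)[...,:3]
def cloud(c):
    v,u=np.mgrid[:480,:640]
    return world(c,u,v,c["depth"])
E
python3 - <<'E'
from h import *
ims=[]
for n in("scene","top"):
    c=capture(n); W=cloud(c); ims.append(c["color"])
    for q in("red_grip","red_button","blue_lever","red_lever"):
        for r in (place_of(q,n)[:2]+find_in(q,n)[:1]):
            u,v=map(int,r["centre"]); p=W[min(v,479),min(u,639)]
            print(n,q,r["conf"],(u,v),p.round(),c["depth"][v,u])
    hsv=cv2.cvtColor(c["color"],cv2.COLOR_RGB2HSV)
    m=((hsv[...,0]<8)|(hsv[...,0]>172))&(hsv[...,1]>150)&(hsv[...,2]>60)&(c["depth"]>0)
    print("redpix",m.sum(), W[m].min(0).round() if m.any() else 0, W[m].max(0).round() if m.any() else 0)
    cv2.imwrite(f"pics/{n}0.png",c["color"][...,::-1])
print(sense())
E
```

```text
scene red_grip 0.73 (299, 236) [464. -89. 206.] 634.89557
scene red_grip 0.81 (313, 245) [482. -90. 189.] 649.2907Traceback (most recent call last):
  File "<stdin>", line 6, in <module>
ValueError: it knows: red_grip
```

Run:
```python
from h import *
for n in("scene","top"):
    c=capture(n); W=cloud(c)
    for r in (place_of("red_grip",n)[:3]+find_in("red_grip",n)[:2]):
            u,v=map(int,r["centre"]); p=W[min(v,479),min(u,639)]
            print(n,r["conf"],(u,v),p.round(),c["depth"][v,u])
    hsv=cv2.cvtColor(c["color"],cv2.COLOR_RGB2HSV)
    m=((hsv[...,0]<8)|(hsv[...,0]>172))&(hsv[...,1]>150)&(hsv[...,2]>60)&(c["depth"]>0)
    k,l,st,ce=cv2.connectedComponentsWithStats(m.astype(np.uint8))
    for i in range(1,k):
        if st[i,4]>30:
            P=W[l==i]; print(st[i],ce[i].round(),P.min(0).round(),np.median(P,0).round(),P.max(0).round())
            if st[i,4]>200:
                q=P-P.mean(0); d=np.linalg.svd(q,full_matrices=False)[2][0]; print("dir",d)
    cv2.imwrite(f"pics/{n}0.png",c["color"][...,::-1])
s=sense();print(s["time_s"],s["ee_rot"],s["grip_width"])
```

```text
scene 0.69 (296, 237) [461. -88. 204.] 635.2261
scene 0.59 (316, 246) [487. -89. 186.] 653.8874
[147 203  38   9  70] [169. 207.] [344. 439.  17.] [392. 444.  33.] [423. 448.  37.]
[150 211  23   6  32] [161. 214.] [348. 439.  16.] [373. 444.  18.] [395. 447.  22.]
[281 225  40  32 664] [300. 241.] [445. -92. 169.] [467. -87. 198.] [496. -75. 217.]
dir [ 0.78099947 -0.057196   -0.62190711]
[325 245  37  34 403] [342. 264.] [505. -84.   3.] [530. -75. 142.] [656. 195. 166.]
dir [ 0.53859235  0.67095705 -0.50964195]
[ 416  344   54   62 2364] [442. 375.] [ 573. -253.   -0.] [ 626. -198.    7.] [ 673. -140.   24.]
dir [ 0.53539642  0.84399433 -0.03200372]
[ 181  361   73   46 1462] [214. 382.] [ 297. -115.    9.] [340. -98.  25.] [398. -73.  33.]
dir [-0.96620998 -0.25761425  0.0085537 ]
top 0.81 (400, 283) [473. -71. 209.] 774.6639
top 0.73 (392, 262) [508. -63. 179.] 806.3881
[417 181  52  46 899] [443. 204.] [ 580. -250.   -3.] [ 627. -199.    3.] [ 673. -140.   26.]
dir [-0.47339869 -0.87951319 -0.04847914]
[383 206  18  48 348] [389. 231.] [523. -79.  89.] [564. -66. 124.] [614. -56. 167.]
dir [-0.76537454 -0.00673209  0.64354991]
[135 269  44  10 166] [158. 272.] [472. 352.   8.] [484. 394.  14.] [490. 441.  18.]
[404 273   7  23  91] [407. 283.] [454. -88. 188.] [473. -84. 204.] [489. -80. 219.]
[135 288  44  15 180] [159. 298.] [422. 352.   8.] [428. 391.  14.] [451. 443.  18.]
[384 315  19  49 483] [393. 341.] [ 302. -108.   19.] [347. -88.  28.] [398. -71.  34.]
dir [-0.96943268 -0.24080397  0.04705027]
0.45 [-6.20066528e-05  9.92394673e-01  1.23096750e-01 -5.60213185e-06] 0.9975179667455373
```

View pics/scene0.png

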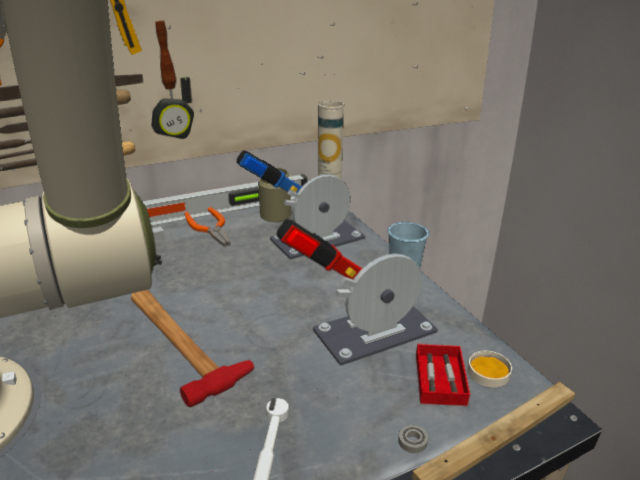

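View pics/top0.png

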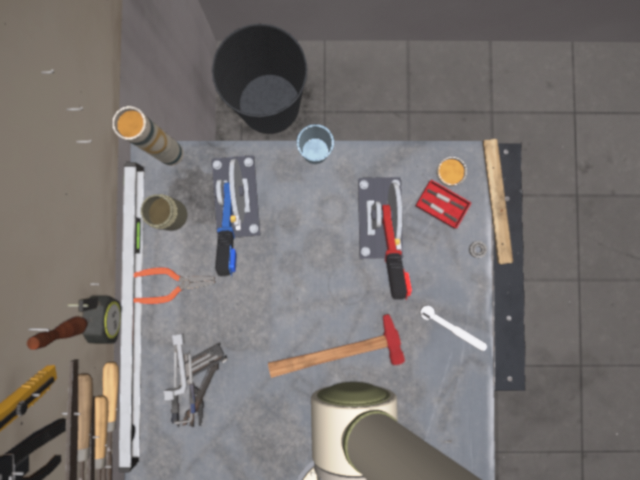

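The scene shows the red lever on the right: button about (300,240) in the scene view, grip about (398,275) in the top view. The blue one is further left at y > 0. Now I'll fit the lever's axis.

```bash
cat > fit.py <<'E'
from h import *
def red(c):
    h=cv2.cvtColor(c["color"],cv2.COLOR_RGB2HSV)
    return ((h[...,0]<8)|(h[...,0]>172))&(h[...,1]>150)&(h[...,2]>50)&(c["depth"]>0)
def box(W,x0,x1,y0=-110,y1=-35,z0=60,z1=260):
    return (W[...,0]>x0)&(W[...,0]<x1)&(W[...,1]>y0)&(W[...,1]<y1)&(W[...,2]>z0)&(W[...,2]<z1)
E
python3 - <<'E'
from fit import *
c=capture("scene");W=cloud(c);m=red(c)&box(W,430,500,z0=150);P=W[m]
print("button side pts",len(P)); 
f=P[P[:,1]<np.percentile(P[:,1],75)]
A=np.c_[f[:,0],np.ones(len(f))];k=np.linalg.lstsq(A,f[:,1],rcond=None)[0];print("face slope",k[0],"y at 470",k[0]*470+k[1], "mid",f.mean(0).round(1))
c=capture("top");W=cloud(c);hsv=cv2.cvtColor(c["color"],cv2.COLOR_RGB2HSV)
bar=red(c)&box(W,515,610,z0=80);B=W[bar]
dark=box(W,420,520,z0=150)&(hsv[...,2]<75);G=W[dark]
btn=red(c)&box(W,440,500,z0=150);print("btn top",W[btn].mean(0).round(1))
for n,P in(("bar",B),("grip",G)):
    for a in range(420,610,15):
        s=P[(P[:,0]>=a)&(P[:,0]<a+15)]
        if len(s)>8:
            t=s[s[:,2]>np.percentile(s[:,2],30)]
            print(n,a+7,len(s),"y",np.percentile(s[:,1],[3,50,97]).round(1),"z",np.median(s[:,2]).round(1))
E
```

```text
button side pts 665
face slope -0.051446914094524704 y at 470 -87.63364973532659 mid [467.5 -87.5 195.5]
btn top [472.4 -83.7 203.1]
bar 517 17 y [-78.6 -66.9 -56.5] z 164.5
bar 532 64 y [-74.5 -65.7 -58.5] z 152.7
bar 547 57 y [-72.4 -66.3 -60.9] z 139.1
bar 562 61 y [-72.6 -65.7 -60.3] z 125.3
bar 577 51 y [-72.  -65.8 -60. ] z 112.2
bar 592 51 y [-71.9 -66.4 -60.6] z 100.5
bar 607 32 y [-71.4 -65.4 -60.1] z 97.3
grip 442 9 y [-74.1 -68.1 -62.3] z 204.2
grip 457 124 y [-77.1 -66.1 -56.7] z 213.0
grip 472 143 y [-76.3 -65.3 -56.1] z 207.8
grip 487 127 y [-75.9 -64.6 -55.9] z 194.7
grip 502 132 y [-76.6 -65.3 -55.7] z 182.6
grip 517 86 y [-77.2 -65.7 -55.4] z 172.3
```

```bash
python3 -m jog '[{"az":0.125,"tz":-40,"jaw":-1},{"az":0.122,"tz":-40,"jaw":-1},{"tx":30,"ty":-40,"jaw":-1},{"tx":35,"ty":-40,"jaw":-1},{"tx":35,"ty":-40,"jaw":-1}]' 40; python3 -m jog '[{"tx":40,"ty":-40,"jaw":-1},{"tx":40,"ty":-40,"jaw":-1},{"tx":40,"ty":-40,"jaw":-1},{"tx":40,"ty":-40,"jaw":-1},{"jaw":-1}]'
```

```text
schema error: expected keys tx, ty, tz, ax, ay, az, jaw
schema error: expected keys tx, ty, tz, ax, ay, az, jaw
```

All keys are needed.

```bash
python3 -m jog '[{"tx":0,"ty":0,"tz":-40,"ax":0,"ay":0,"az":0.125,"jaw":-1},{"tx":0,"ty":0,"tz":-40,"ax":0,"ay":0,"az":0.122,"jaw":-1},{"tx":30,"ty":-40,"tz":0,"ax":0,"ay":0,"az":0,"jaw":-1},{"tx":35,"ty":-40,"tz":0,"ax":0,"ay":0,"az":0,"jaw":-1},{"tx":35,"ty":-40,"tz":0,"ax":0,"ay":0,"az":0,"jaw":-1}]' 40; python3 -m jog '[{"tx":40,"ty":-40,"tz":0,"ax":0,"ay":0,"az":0,"jaw":-1},{"tx":40,"ty":-40,"tz":0,"ax":0,"ay":0,"az":0,"jaw":-1},{"tx":40,"ty":-40,"tz":0,"ax":0,"ay":0,"az":0,"jaw":-1},{"tx":40,"ty":-40,"tz":0,"ax":0,"ay":0,"az":0,"jaw":-1},{"tx":0,"ty":0,"tz":0,"ax":0,"ay":0,"az":0,"jaw":-1}]'
```

```text
time_s: 1.18
eef_pos: [229.0, -387.8, 311.4]
ee_rot: [0.0, 1.0, -0.0, 0.0]
force: [0.4, 0.4, 0.7]
grip_width: 1.002
grip_force: 0.0
time_s: 1.8
eef_pos: [390.0, -226.7, 311.4]
ee_rot: [-0.0, 1.0, 0.003, 0.0]
force: [-0.8, -0.3, 0.3]
grip_width: 1.003
grip_force: 0.0
```

```bash
python3 -m jog '[{"tx":35,"ty":-40,"tz":0,"ax":0,"ay":0,"az":0,"jaw":-1},{"tx":35,"ty":-40,"tz":0,"ax":0,"ay":0,"az":0,"jaw":-1},{"tx":35,"ty":-40,"tz":0,"ax":0,"ay":0,"az":0,"jaw":-1},{"tx":33,"ty":-40,"tz":0,"ax":0,"ay":0,"az":0,"jaw":-1},{"tx":0,"ty":0,"tz":0,"ax":0,"ay":-0.12,"az":0,"jaw":-1}]'; python3 -m jog '[{"tx":0,"ty":0,"tz":0,"ax":0,"ay":-0.15,"az":0,"jaw":-1},{"tx":0,"ty":0,"tz":0,"ax":0,"ay":-0.15,"az":0,"jaw":-1},{"tx":0,"ty":0,"tz":0,"ax":0,"ay":-0.15,"az":0,"jaw":-1},{"tx":0,"ty":0,"tz":0,"ax":0,"ay":-0.15,"az":0,"jaw":-1},{"tx":0,"ty":0,"tz":0,"ax":0,"ay":0,"az":0,"jaw":-1}]'
python3 - <<'E'
from h import *
from scipy.spatial.transform import Rotation as R
s=sense(); r=R.from_quat(s["ee_rot"],scalar_first=True)
print(r.as_matrix().round(3)); t=np.array([469,-66.5,196]); g=np.array(s["eef_pos"])
print("delta to target in tool axes", (r.inv().apply(t-g)+[0,0,22]).round(1))
c=capture("scene");cv2.imwrite("pics/s1.png",c["color"][...,::-1])
E
```

```text
time_s: 2.42
eef_pos: [526.6, -67.8, 311.7]
ee_rot: [0.0, 0.998, 0.001, -0.061]
force: [-1.0, -0.6, 1.4]
grip_width: 1.002
grip_force: 0.0
time_s: 3.05
eef_pos: [526.9, -70.1, 308.7]
ee_rot: [-0.001, 0.935, -0.0, -0.354]
force: [-0.2, -0.3, 0.1]
grip_width: 1.002
grip_force: 0.0
[[ 0.75  -0.001 -0.662]
 [ 0.    -1.     0.002]
 [-0.662 -0.001 -0.75 ]]
delta to target in tool axes [ 31.2  -3.4 144.8]
```

View pics/s1.png

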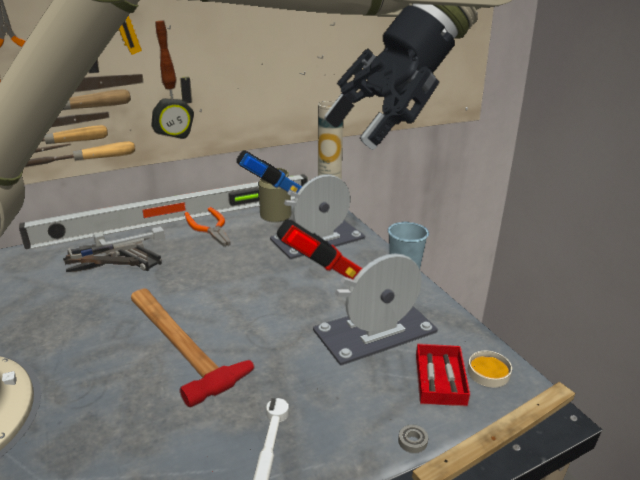

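The gripper hangs tilted above the red grip (fingers near (370,120)), and the red lever is unobstructed at (300,240). Descend.

```bash
python3 -m jog '[{"tx":15,"ty":-3,"tz":30,"ax":0,"ay":0,"az":0,"jaw":-1},{"tx":16,"ty":0,"tz":35,"ax":0,"ay":0,"az":0,"jaw":-1},{"tx":0,"ty":0,"tz":35,"ax":0,"ay":0,"az":0,"jaw":-1},{"tx":0,"ty":0,"tz":30,"ax":0,"ay":0,"az":0,"jaw":-1},{"tx":0,"ty":0,"tz":15,"ax":0,"ay":0,"az":0,"jaw":-1}]'
python3 -m jog '[{"tx":0,"ty":0,"tz":0,"ax":0,"ay":0,"az":0,"jaw":-0.3},{"tx":0,"ty":0,"tz":0,"ax":0,"ay":0,"az":0,"jaw":-0.1}]'
python3 - <<'E'
from fit import *
from scipy.spatial.transform import Rotation as R
s=sense(); r=R.from_quat(s["ee_rot"],scalar_first=True)
print(s["eef_pos"],s["force"],s["grip_width"],(r.inv().apply(np.array([469,-66.5,196])-s["eef_pos"])+[0,0,22]).round(1))
a=capture("scene")["color"];b=capture("top")["color"]
o=np.hstack([cv2.resize(x,(400,400),interpolation=cv2.INTER_CUBIC) for x in(a[150:350,220:420],b[180:340,310:470])])
cv2.imwrite("pics/s2.png",o[...,::-1])
E
```

```text
time_s: 3.72
eef_pos: [452.9, -66.4, 182.3]
ee_rot: [-0.0, 0.937, -0.001, -0.35]
force: [0.5, -0.5, 1.0]
grip_width: 1.004
grip_force: 0.0
time_s: 3.98
eef_pos: [454.6, -66.4, 183.0]
ee_rot: [0.0, 0.937, -0.0, -0.351]
force: [-0.0, 1.0, -0.4]
grip_width: 0.604
grip_force: 0.0
[454.55015708 -66.43818101 183.01980612] [-0.00715654  1.04442644 -0.36687312] 0.6036604024149617 [2.4 0.1 2.7]
```

View pics/s2.png

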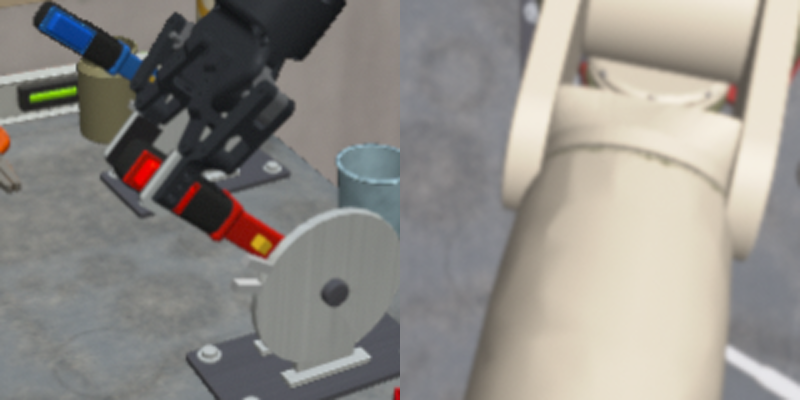

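The crop shows the fingers straddling the grip at the middle of the button, near (155,175). Nudge and close.

```bash
python3 -m jog '[{"tx":2,"ty":0,"tz":2,"ax":0,"ay":0,"az":0,"jaw":0.2},{"tx":0,"ty":0,"tz":0,"ax":0,"ay":0,"az":0,"jaw":1},{"tx":0,"ty":0,"tz":0,"ax":0,"ay":0,"az":0,"jaw":1},{"tx":0,"ty":0,"tz":0,"ax":0,"ay":0,"az":0,"jaw":1},{"tx":0,"ty":0,"tz":0,"ax":0,"ay":0,"az":0,"jaw":1}]' 45
python3 -m jog '[{"tx":0,"ty":0,"tz":0,"ax":0,"ay":0,"az":0,"jaw":1},{"tx":0,"ty":0,"tz":0,"ax":0,"ay":0,"az":0,"jaw":1}]'
```

```text
time_s: 4.7
eef_pos: [454.4, -68.6, 179.3]
ee_rot: [0.002, 0.936, -0.001, -0.352]
force: [-2.2, -15.8, 2.0]
grip_width: 0.3
grip_force: 47.6
time_s: 4.95
eef_pos: [454.4, -68.5, 179.2]
ee_rot: [0.002, 0.936, -0.001, -0.352]
force: [-3.8, -15.4, 2.3]
grip_width: 0.299
grip_force: 47.6
```

Button is in (25 mm opening). Lateral offset of about 2 mm taken out, then swing on the 170 mm arc.

```bash
python3 -m jog '[{"tx":0,"ty":2.5,"tz":0,"ax":0,"ay":0,"az":0,"jaw":1},{"tx":1.5,"ty":0,"tz":6.8,"ax":0,"ay":0.04,"az":0,"jaw":1},{"tx":2.2,"ty":0,"tz":13.5,"ax":0,"ay":0.08,"az":0,"jaw":1},{"tx":2.2,"ty":0,"tz":13.5,"ax":0,"ay":0.08,"az":0,"jaw":1},{"tx":0,"ty":0,"tz":0,"ax":0,"ay":0,"az":0,"jaw":1}]'
python3 - <<'E'
from h import *
s=sense();print(s["wrist_torque"],s["force"])
a=capture("scene")["color"];cv2.imwrite("pics/s3.png",cv2.resize(a[150:350,220:420],(500,500))[...,::-1])
E
```

```text
time_s: 5.58
eef_pos: [437.5, -69.0, 148.6]
ee_rot: [0.0, 0.966, 0.0, -0.257]
force: [-4.2, -4.3, -1.2]
grip_width: 0.299
grip_force: 47.4
[-0.45025936  0.19022633  0.89963121] [-4.24084934 -4.31034512 -1.21246231]
```

View pics/s3.png

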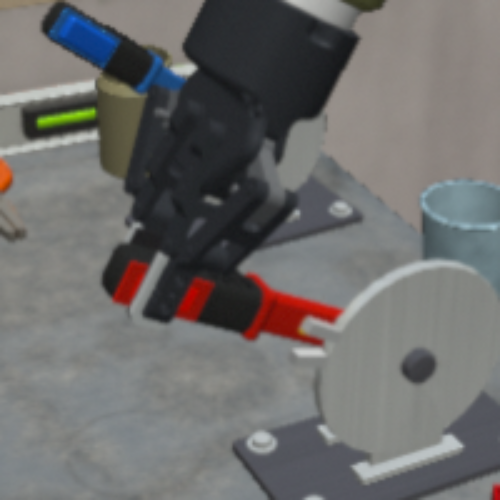

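The lever follows freely, with the button still held in at (150,285). Continue down.

```bash
python3 -m jog '[{"tx":2.2,"ty":0,"tz":13.5,"ax":0,"ay":0.08,"az":0,"jaw":1},{"tx":2.2,"ty":0,"tz":13.5,"ax":0,"ay":0.08,"az":0,"jaw":1},{"tx":2.2,"ty":0,"tz":13.5,"ax":0,"ay":0.08,"az":0,"jaw":1},{"tx":2.2,"ty":0,"tz":13.5,"ax":0,"ay":0.08,"az":0,"jaw":1},{"tx":0,"ty":0,"tz":0,"ax":0,"ay":0,"az":0,"jaw":1}]'; python3 -m jog '[{"tx":2.2,"ty":0,"tz":13.5,"ax":0,"ay":0.08,"az":0,"jaw":1},{"tx":1.5,"ty":0,"tz":8.5,"ax":0,"ay":0.05,"az":0,"jaw":1},{"tx":0,"ty":0,"tz":0,"ax":0,"ay":0,"az":0,"jaw":1}]'
```

```text
time_s: 6.25
eef_pos: [424.3, -69.3, 95.3]
ee_rot: [0.0, 0.995, 0.0, -0.101]
force: [-6.2, -8.2, -2.0]
grip_width: 0.301
grip_force: 47.7
time_s: 6.62
eef_pos: [423.8, -69.3, 72.8]
ee_rot: [0.0, 0.999, 0.001, -0.037]
force: [-7.8, -10.4, -1.6]
grip_width: 0.297
grip_force: 47.8
```

```bash
python3 -m jog '[{"tx":1,"ty":0,"tz":7,"ax":0,"ay":0.04,"az":0,"jaw":1},{"tx":1,"ty":0,"tz":6,"ax":0,"ay":0.035,"az":0,"jaw":1},{"tx":0,"ty":0,"tz":0,"ax":0,"ay":0,"az":0,"jaw":1},{"tx":0,"ty":0,"tz":0,"ax":0,"ay":0,"az":0,"jaw":1}]'; python3 -m jog '[{"tx":0,"ty":0,"tz":2,"ax":0,"ay":0,"az":0,"jaw":1},{"tx":0,"ty":0,"tz":0,"ax":0,"ay":0,"az":0,"jaw":1}]'
```

```text
time_s: 7.12
eef_pos: [425.4, -69.5, 61.6]
ee_rot: [0.001, 1.0, 0.001, 0.0]
force: [-19.9, -6.8, 27.2]
grip_width: 0.3
grip_force: 52.1
time_s: 7.38
eef_pos: [425.5, -69.5, 61.1]
ee_rot: [0.001, 1.0, 0.001, 0.001]
force: [-28.4, -5.0, 52.2]
grip_width: 0.295
grip_force: 55.5
```

The lever is on its stop (upward force grows, z doesn't). Ease off, open and retreat.

```bash
python3 -m jog '[{"tx":-1,"ty":0,"tz":-2,"ax":0,"ay":0,"az":0,"jaw":0.2},{"tx":0,"ty":0,"tz":0,"ax":0,"ay":0,"az":0,"jaw":-0.5},{"tx":0,"ty":0,"tz":0,"ax":0,"ay":0,"az":0,"jaw":-1},{"tx":0,"ty":0,"tz":0,"ax":0,"ay":0,"az":0,"jaw":-1},{"tx":0,"ty":0,"tz":0,"ax":0,"ay":0,"az":0,"jaw":-1}]'; python3 -m jog '[{"tx":0,"ty":0,"tz":-20,"ax":0,"ay":0,"az":0,"jaw":-1},{"tx":0,"ty":0,"tz":-40,"ax":0,"ay":0,"az":0,"jaw":-1},{"tx":0,"ty":0,"tz":-40,"ax":0,"ay":0,"az":0,"jaw":-1},{"tx":0,"ty":0,"tz":-40,"ax":0,"ay":0,"az":0,"jaw":-1},{"tx":0,"ty":0,"tz":-20,"ax":0,"ay":0,"az":0,"jaw":-1}]'
python3 - <<'E'
from fit import *
c=capture("scene");a=c["color"];W=cloud(c);m=red(c)&box(W,390,590,z0=50);P=W[m]
k,l,st,ce=cv2.connectedComponentsWithStats(m.astype(np.uint8))
for i in range(1,k):
    if st[i,4]>60: p=W[l==i];print(p.min(0).round(),np.median(p,0).round(),p.max(0).round(),"slope",np.polyfit(p[:,0],p[:,2],1)[0])
cv2.imwrite("pics/s4.png",cv2.resize(a[130:370,200:440],(560,560))[...,::-1])
E
```

```text
time_s: 8.0
eef_pos: [425.7, -68.6, 60.3]
ee_rot: [-0.0, 1.0, -0.0, 0.002]
force: [-0.3, -1.7, 0.7]
grip_width: 0.995
grip_force: 0.0
time_s: 8.62
eef_pos: [425.3, -68.7, 222.3]
ee_rot: [0.001, 1.0, -0.0, 0.004]
force: [0.6, 0.1, 0.0]
grip_width: 0.998
grip_force: 0.0
[484. -84.  68.] [504. -74.  88.] [539. -57.  97.] slope -0.08292624296599391
[402. -91.  71.] [425. -88.  86.] [453. -77.  93.] slope 0.024159574528604708
```

View pics/s4.png

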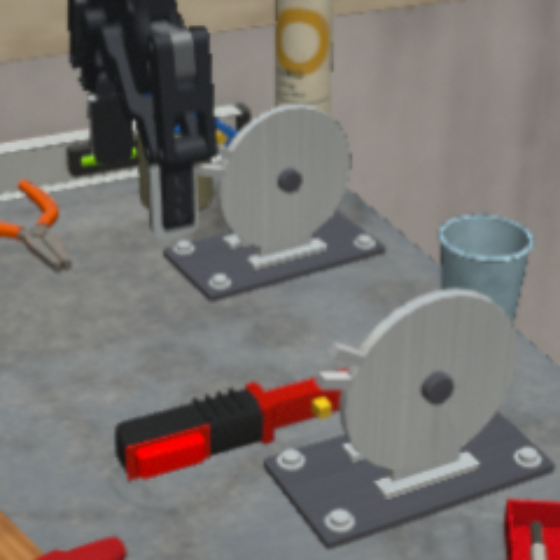

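The red lever lies level with its button out at (170,455). The blue lever is still up behind the gripper, and nothing is touched.

```bash
python3 -c "from rig import *; print(finish_job())"
```

```text
the job is handed in; nothing more can be done
None
```

The red lever is released and lies fully down on its stop with the button let go, the blue lever is still up, and the job was handed in at about 9 s of the 32 s allowed.

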